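# Pack a spring-loaded reagent rack

### The arm

A 6-joint arm with a two-finger parallel gripper is mounted at the origin on the work surface. World frame = base frame: x ahead of the robot, y to its left, z up, the work surface at z = 0. Lengths are in m, angles in rad, forces in N, time in s.
With the tool pointing down it reaches from about 0.4 to 0.825 m from the base axis. Payload 7 kg.
Tool frame: the origin (TCP) lies between the finger pads; the fingertips stand 22 mm ahead of it and the grasp point (between the pads) lies 3 mm ahead of it (arm.tip_reach is the distance from the TCP to the fingertips, in m); z points along the fingers, y is the line along which they close (so a half turn about z gives the same grasp; the last joint's range is limited). The gripper opens to 88 mm and grips with 3 to 60 N. Pads are 19 mm wide; open, the fingers measure 130 mm over their backs; the gripper's body (78 mm by 193 mm) begins 47 mm behind the grasp point.
Start: joints at [-0.814, 0.359, 0.012, 0, -1.224, -0.288], TCP at [0.305, -0.602, 0.22] pointing down, gripper open.
Joint ranges: [-3.07, 3.07], [-1.43, 2.12], [-1.02, 1.25], [-3.03, 1.67], [-3.05, -0], [-3.03, 3.03]. Speed limits (rad/s): [2.39, 2.39, 3.01, 3.14, 3.14, 3.14].

### API

Orientations are given as [roll, pitch, yaw] about the fixed x, y, z axes, in that order (R = Rz(yaw) Ry(pitch) Rx(roll)).
In Python, from station import arm, viewer gives the robot as it stands. The module is installed in compiled form; this text tells all that it offers.
- The arm moves only by the tool apply_moves, never from a script. Its argument "commands" is a list that holds one entry, the list of rows, each a list of 5 numbers: the closure, from -1 (fully open) to 1 (shut), then the shift along the world's x, y, z as a fraction of full scale, then the turn about the world's z as a fraction of full scale. In form: [[[fingers, tx, ty, tz, yaw], ...]]. A call has 1 to 12 rows; each row shifts and turns the commanded pose from where the row before left it; what a row does not reach is not made up. Full scale, the value 1, is 20 cm for a shift and pi rad for a turn. A row lasts 1/10 s, in which the tool goes at most 50 mm and 8.59 degrees, less where a joint would pass 70% of its speed; a pose out of reach is approached as far as the arm can. A call with a number of a shift or a turn outside -1 to 1 is refused whole. A call with a gripper value outside its range is refused whole. The fingers move at their own pace and stop on an object; "force" is the grip in N (left out, the last holds). Time passes only in rows, so rows that do not move let the fingers close. It gives the time, the measured TCP pose, the force, the opening and the grip force at its end, in the units of the state.
- arm.get_state(): the state, without advancing time (a new reading comes with each control period).
- viewer.grab_frame(name): name is "scene" or "top"; returns a dict with "image" (480x640x3 uint8, blue, green, red), "mtx" (3x3 intrinsics, pixels), "k1" (the pictures are not rectified: a ray, as slopes to the right and down, at radius r is drawn at 1 + k1 r^2 times it, then the intrinsics apply), "rvec" (rotation vector, rad) and "tvec" (3), from world to camera coordinates, as OpenCV has them. Camera axes: x right, y down, z forward; pixel columns grow to the right and rows downward; lengths in m; the calibration is good to about 2 mm. A picture is of the moment at which its call begins. There is no depth.
- arm.job_done(): hands the job in; it is judged then, once.
The state is a dict: "t": time; "q": joint angles; "qd": joint speeds; "joint_efforts": joint torques, N m; "eef_pos": TCP position; "ee_rot": TCP orientation; "force": force on the tool from outside, world axes, zero at the start; "moment": the same for the moment, N m; "width": finger opening in m; "gripper_force": force on a finger pad.
Only numpy, scipy, OpenCV 4.12 (cv2) and the standard library are available. Lean on these libraries where they do the work, as an engineer would, in place of code of your own. Each camera call takes 0.05 s, during which the arm holds its last target. There are 200 camera calls.

### The job

Load the analyser's reagent rack: stand the square orange-labelled bottle and the tall green cartridge in the rack in one row with the amber jar that is already in it, in any order. The row is longer than the free room, so the blue spring plate at the rack's end has to be pushed back to get the last one in; all three must finish upright and fully down on the rack's floor, clamped snugly by the plate. Do not knock any of them over, and leave the tube rack, the wash bottle and the beaker where they are.

Things in the scene. Friction and masses are not known exactly. Their poses are not given: they have to be found in the camera images.
- rack: White trough with aluminium floor, fixed to the bench; row along its y, 47 mm wide inside (x). Origin on the bench, z up; floor top at z = 5 mm. Side walls 6 mm thick, 30 mm high. Fixed end: inner face y = -55 mm, 5 mm thick, 55 mm high. Outer end wall y = 89 to 97 mm, 45 mm high, behind the spring plate. Free room at rest 110 mm; the three items need 118 mm (cartridge 34 mm along the row).
- pusher (a joint): Travel (m) of the blue spring plate along rack +y: 0 at rest, face at rack y = 55 mm; 0.026 pushed fully back. Plate 45 mm wide, 8 mm thick, top edge 59 mm above the bench, that is 6 mm lower than the lids of a jar or bottle standing in the rack. The spring pushes to -y with 3 N at rest, 5 N at 8 mm, 9 N at full travel.
- pusher_face (a point): Point on the front face of the blue spring plate, mid-width, 1 mm above its top edge (60 mm above the bench); moves with the plate.
- jar: Round amber jar with a white label round it and white lid, 42 mm diameter and straight to 50 mm, lid 35 mm diameter to 60 mm total height, 0.11 kg nominal. Origin at centre of its base, z up. It starts standing in the rack's trough, anywhere along the row, and slides on the floor.
- bottle: White square bottle with an orange band and orange cap: body 42 x 42 mm, 52 mm high, cap 28 mm diameter to 60 mm total height, 0.12 kg nominal. Origin at centre of its base, z up, x and y square to its faces.
- cartridge: Tall green cartridge with white cap and white label: body 42 mm along its x by 34 mm along its y, 85 mm high, cap 24 mm diameter to 92 mm total height, 0.16 kg nominal. Origin at centre of its base, z up.
- tube_rack: Bystander: white rack of purple-capped tubes, 60 x 160 mm (its x by y), 82 mm high, loose. Origin at centre of underside.
- wash_bottle: Bystander: white round bottle with blue cap, 60 mm diameter, 130 mm high, loose. Origin at centre of underside.
- beaker: Bystander: grey plastic cup, 70 mm diameter, 70 mm high, loose. Origin at centre of underside.
Not all that is in view belongs to the job. Of the things that look like the cartridge, take the one that is nearest to the robot's base at the start.

How it is judged:
By the outcome, as a careful person would: the job done as asked, in the order asked, and still so for the second after the job is handed in, with the robot touching nothing.
It also fails if it takes over 72 s, if anything falls off the work surface, if the arm or the gripper's body presses on something with over 40 N, if the wrist force passes 120 N, or if a joint passes its speed limit or range.

## Working session

There is one attempt and no reset: what is moved stays moved. The work goes in short steps, Python scripts to look and compute and a tool call to move; the robot and the scene stay as the last step left them, time stands still between calls to the robot, and variables do not carry over. Pictures are saved under pics/ and viewed, at most 10 in all, crops included, and the job is handed in when it is done.

Besides the shell and the picture viewer there is one more tool, called after "Call:" by a JSON object that holds its "name" and its "arguments", one argument or row to a line. apply_moves: Moves the arm, as the interface text tells. Shift numbers are shares of 20 cm and turn numbers shares of pi rad, none past 1 either way. Its arguments: {"type":"object","properties":{"commands":{"type":"array","items":{"type":"array","items":{"type":"array","items":{"type":"number"}}}},"force":{"type":"number"}},"required":["commands"]}

```bash
mkdir -p pics
cat > h.py <<'E'
import numpy as np, cv2
from station import arm, viewer
def grab(n,save=None):
    f=viewer.grab_frame(n)
    if save: cv2.imwrite('pics/'+save+'.png',f['image'])
    return f
def ray(f,u,v):
    K=np.array(f['mtx']);d=np.array([(u-K[0,2])/K[0,0],(v-K[1,2])/K[1,1]])
    s=d.copy()
    for _ in range(20): s=d/(1+f['k1']*(s@s))
    R=cv2.Rodrigues(np.array(f['rvec'],float))[0];t=np.array(f['tvec'],float).ravel()
    return -R.T@t, R.T@np.array([s[0],s[1],1])
def onz(f,u,v,z):
    c,d=ray(f,u,v); return c+d*(z-c[2])/d[2]
def proj(f,p):
    R=cv2.Rodrigues(np.array(f['rvec'],float))[0];q=R@np.array(p,float)+np.array(f['tvec'],float).ravel()
    s=q[:2]/q[2];s=s*(1+f['k1']*(s@s));K=np.array(f['mtx'])
    return np.array([K[0,0]*s[0]+K[0,2],K[1,1]*s[1]+K[1,2]])
E
python3 - <<'E'
from h import *
for n in('top','scene'):
    f=grab(n,n+'0');print(n,f['mtx'],f['k1'],ray(f,320,240))
print(arm.get_state())
E
```

```text
top [[439.49014644   0.         312.46926541]
 [  0.         439.49014644 241.88407386]
 [  0.           0.           1.        ]] -0.044142940454703794 (array([0.54382524, 0.01924049, 0.9462178 ]), array([ 0.06022377,  0.00735696, -0.99831407]))
scene [[521.59865864   0.         323.12184401]
 [  0.         521.59865864 237.59840806]
 [  0.           0.           1.        ]] -0.029201143930198722 (array([ 1.26068003, -0.37805839,  0.78831684]), array([-0.63401166,  0.3885719 , -0.66865396]))
{'t': 0.1, 'q': array([-8.13884408e-01,  3.59346383e-01,  1.11432652e-02, -3.03531716e-04,
       -1.22410943e+00, -2.88091939e-01]), 'qd': array([-3.21472009e-04, -6.78587529e-04,  1.16742774e-03, -6.16460917e-05,
        2.50029756e-04,  1.89108120e-03]), 'joint_efforts': array([-4.76956266e-04, -5.84165311e+01,  2.93751258e+01,  7.01552153e+00,
        1.01535057e-02, -4.69321947e-05]), 'eef_pos': array([ 0.30474932, -0.60178105,  0.21959402]), 'ee_rot': array([ 3.14005784e+00, -1.57240591e-04, -2.67287590e+00]), 'force': array([-0.26849777,  0.15514855, -0.1301377 ]), 'moment': array([ 0.01762863, -0.03573856, -0.0923794 ]), 'gripper_force': 0.0, 'width': 0.0877528153494439}
```

View pics/top0.png

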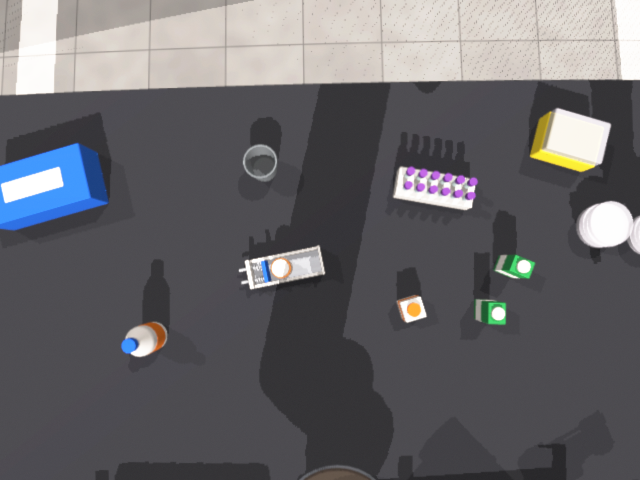

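View pics/scene0.png

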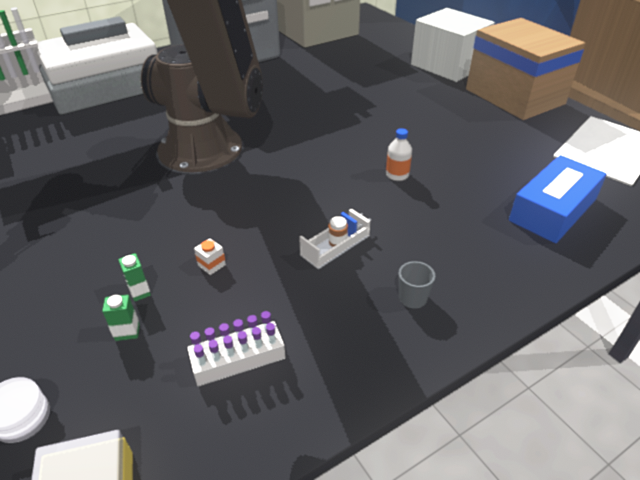

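The top view shows the rack at about (285,268), with the jar at (280,268) against the blue plate at (262,270). The bottle is at (412,309), and the two green cartridges are at (496,313) and (520,266). In the scene view the nearer cartridge is at (133,275). I'll measure these next.

```bash
cat > m.py <<'E'
from h import *
def blobs(f,lo,hi,amin=15):
    hsv=cv2.cvtColor(f['image'],cv2.COLOR_BGR2HSV);m=cv2.inRange(hsv,lo,hi)
    return [c for c in cv2.findContours(m,cv2.RETR_EXTERNAL,cv2.CHAIN_APPROX_NONE)[0] if cv2.contourArea(c)>amin]
def rect(f,c,z):
    p=np.array([onz(f,*q[0],z)[:2] for q in c],np.float32)
    return cv2.minAreaRect(p*1000)
E
python3 - <<'E'
from m import *
f=grab('top')
for nm,lo,hi,z in(('green',(45,80,40),(85,255,255),.085),('orange',(5,150,120),(20,255,255),.06),('blue',(100,150,60),(125,255,255),.059)):
    for c in blobs(f,lo,hi): print(nm,c.reshape(-1,2).mean(0).round(),cv2.contourArea(c),rect(f,c,z))
# white caps & bodies
for nm,z,box in(('rack',.03,(235,235,95,65)),('bottle',.052,(390,290,45,40)),('carA',.092,(470,293,45,40)),('carB',.092,(490,247,50,40))):
    x,y,w,h=box;g=cv2.cvtColor(f['image'],cv2.COLOR_BGR2HSV)[y:y+h,x:x+w]
    m=cv2.inRange(g,(0,0,200),(180,50,255))
    for c in cv2.findContours(m,cv2.RETR_EXTERNAL,cv2.CHAIN_APPROX_NONE)[0]:
        if cv2.contourArea(c)>15:
            c=c+[[x,y]];print(nm,c.reshape(-1,2).mean(0).round(),cv2.contourArea(c),rect(f,c,z))
a=cv2.resize(f['image'][230:300,230:340],None,fx=5,fy=5,interpolation=cv2.INTER_CUBIC)
b=cv2.resize(f['image'][245:335,390:545],None,fx=3.5484,fy=2.6,interpolation=cv2.INTER_CUBIC)
cv2.imwrite('pics/z1.png',np.vstack([a,b[:,:550]]))
E
```

```text
green [494. 313.] 352.0 ((449.3486022949219, -308.358642578125), (46.911258697509766, 44.67900466918945), 88.26061248779297)
green [519. 266.] 523.5 ((538.6918334960938, -360.9744873046875), (56.906822204589844, 40.38096618652344), 66.63294219970703)
orange [156. 334.] 176.0 ((410.81658935546875, 360.65875244140625), (58.03667449951172, 32.610965728759766), 21.516559600830078)
orange [414. 309.] 112.5 ((456.1903381347656, -157.92495727539062), (23.959671020507812, 23.902578353881836), 88.57938385009766)
blue [129. 345.] 166.5 ((390.06427001953125, 419.2487487792969), (28.717958450317383, 33.90682601928711), 35.929107666015625)
blue [266. 271.] 91.0 ((536.5646362304688, 136.89840698242188), (40.44530487060547, 11.839922904968262), 10.11830997467041)
blue [ 44. 186.] 5340.0 ((721.5640869140625, 598.6094970703125), (145.15496826171875, 242.45404052734375), 14.273804664611816)
rack [280. 268.] 211.5 ((542.9837036132812, 110.3409423828125), (33.485450744628906, 35.43742752075195), 89.32432556152344)
rack [283. 266.] 741.0 ((542.030029296875, 108.93453216552734), (60.55830383300781, 174.0915985107422), 10.265542030334473)
bottle [413. 309.] 417.5 ((455.1982727050781, -159.1370086669922), (42.380767822265625, 43.64459991455078), 15.710688591003418)
carA [498. 313.] 119.5 ((448.9568786621094, -315.3018493652344), (23.38664436340332, 23.00893211364746), 88.95001983642578)
carB [506. 274.] 24.0 ((524.78515625, -334.4896240234375), (42.77471923828125, 4.338009834289551), 67.2378158569336)
carB [523. 266.] 122.0 ((538.5588989257812, -368.08636474609375), (25.550411224365234, 23.23110008239746), 89.00850677490234)
```

View pics/z1.png

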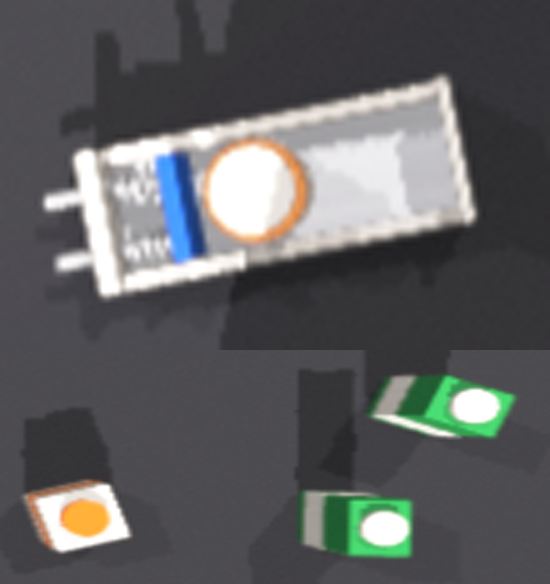

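Run:
```python
from m import *
f=grab('top')
P=[onz(f,u,v,z)[:2]*1000 for u,v,z in((319.4,245.6,.055),(324.6,273.6,.055),(245.4,261,.045),(250.6,289.4,.045))]
for p in P: print(p.round(1))
m1=(P[0]+P[1])/2;m2=(P[2]+P[3])/2;d=m2-m1;L=np.hypot(*d);print('widths',np.hypot(*(P[0]-P[1])),np.hypot(*(P[2]-P[3])),'len',L,'yaw',np.degrees(np.arctan2(d[1],d[0]))-90)
print('origin',m1+d/L*(60+(L-157)/2))
c=[blobs(f,(100,150,60),(125,255,255))];
x,y,w,h=255,250,50,40
g=cv2.cvtColor(f['image'],cv2.COLOR_BGR2HSV)[y:y+h,x:x+w];m=cv2.inRange(g,(0,0,200),(180,50,255))
for c in cv2.findContours(m,cv2.RETR_EXTERNAL,cv2.CHAIN_APPROX_NONE)[0]:
    if cv2.contourArea(c)>100: print('lid',rect(f,c+[[x,y]],.065))
# scene view check of caps
s=grab('scene')
for nm,p in(('carcap',(.449,-.315,.092)),('bottlecap',(.456,-.158,.06)),('jarlid',(.543,.110,.065))):print(nm,proj(s,p).round(1))
for c in blobs(s,(5,150,120),(20,255,255)): print('orange',c.reshape(-1,2).mean(0),cv2.boundingRect(c))
```

```text
[586.2  27.2]
[529.4  17.6]
[557.3 180.2]
[498.9 169.8]
widths 57.66797104157697 59.31105709790225 len 155.46767310817845 yaw 10.993379457072436
origin [546.49751406  80.52988419]
lid ((543.0158081054688, 106.86083984375), (32.206275939941406, 34.08369064331055), 89.32453918457031)
lid ((540.5707397460938, 75.71304321289062), (34.09030532836914, 46.01742172241211), 89.21896362304688)
carcap [128.2 258.9]
bottlecap [207.9 243.9]
jarlid [338.8 220.5]
orange [210.22033898 261.66101695] (197, 255, 27, 14)
orange [208.07894737 246.68421053] (203, 242, 11, 9)
orange [397.984375 166.078125] (387, 158, 23, 17)
```

Call:
{"name": "apply_moves", "arguments": {
  "commands": [
    [[-1,0.15,0.2,0,0.047],[-1,0.15,0.24,0,0.047],[-1,0.1,0.24,0,0.047],[-1,0.1,0.24,0,0.047],[-1,0.1,0.24,0,0.047],[-1,0.1,0.24,0,0.047],[-1,0.053,0.24,0,0.047],[-1,0,0.24,0,0.047],[-1,0,0.24,0,0.047],[-1,0,0.0945,0,0.016],[-1,0,0,0,0]]
  ]
}}

```text
t: 1.35
eef_pos: [0.4491, -0.17, 0.221]
ee_rot: [-3.14, -0.0, -1.289]
force: [0.8, -0.6, -0.2]
width: 0.0876
gripper_force: 0.0
```

Call:
{"name": "apply_moves", "arguments": {
  "commands": [
    [[-1,0.032,0.055,-0.2,0],[-1,0,0,-0.2,0],[-1,0,0,-0.2,0],[-1,0,0,-0.2,0],[-1,0,0,-0.055,0],[-1,0,0,0,0],[1,0,0,0,0],[1,0,0,0,0],[1,0,0,0,0],[1,0,0,0,0],[1,0,0,0,0],[1,0,0,0,0]]
  ],
  "force": 20
}}

```text
t: 2.55
eef_pos: [0.4555, -0.1612, 0.0498]
ee_rot: [-3.141, -0.0, -1.294]
force: [0.5, -0.6, 0.1]
width: 0.0449
gripper_force: 0.0
```

Call:
{"name": "apply_moves", "arguments": {
  "commands": [
    [[1,0,0,0,0],[1,0,0,0,0],[1,0,0,0.1,0],[1,0,0,0.15,0],[1,0,0,0.15,0],[1,0,0,0.1,-0.029],[1,0,0,0,0],[1,0,0,0,0]]
  ]
}}

```text
t: 3.35
eef_pos: [0.4551, -0.1611, 0.1492]
ee_rot: [-3.141, 0.0, -1.384]
force: [-0.6, -0.3, -1.9]
width: 0.0259
gripper_force: 20.0
```

Run:
```python
from m import *
s=arm.get_state();print(s['eef_pos'],s['ee_rot'],s['width'],s['gripper_force'])
f=grab('top');g=grab('scene')
# fitting rack walls: white mask, dilated crop
a=cv2.resize(f['image'][230:300,235:335],None,fx=8,fy=8,interpolation=cv2.INTER_CUBIC)[:,:800]
cv2.imwrite('pics/z2.png',a)
b=cv2.resize(g['image'][200:270,295:380],None,fx=8,fy=8,interpolation=cv2.INTER_CUBIC)
cv2.imwrite('pics/z3.png',b)
```

```text
[ 0.45508582 -0.16108996  0.1491985 ] [-3.14131348e+00  4.26106279e-04 -1.38377813e+00] 0.02593406281621074 19.993278086185455
```

View pics/z3.png

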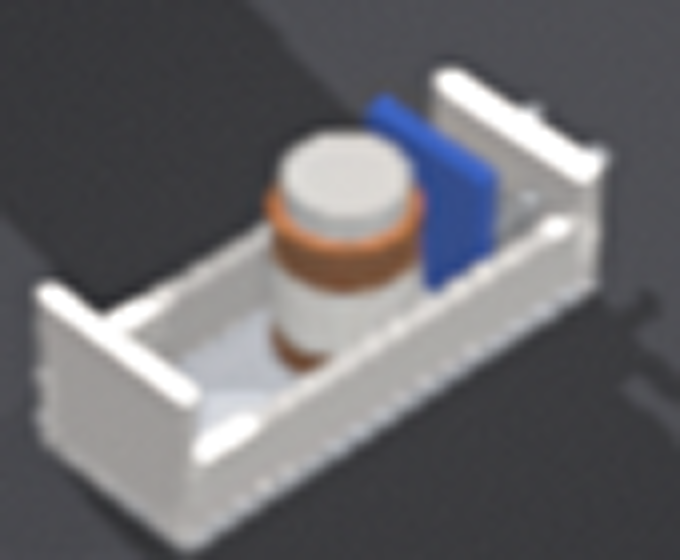

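The zoomed scene shows the rack upright. The jar stands a little in front of the blue plate, and the fixed end's top runs from about (45,290) to (190,395). The 26 mm grip width doesn't match a 42 mm body, so I'll look at the hand.

Run:
```python
from m import *
f=grab('top');g=grab('scene')
u,v=proj(g,(.455,-.161,.13)).astype(int);print(u,v,proj(f,(.455,-.161,.13)))
a=cv2.resize(g['image'][v-60:v+60,u-60:u+80],None,fx=4,fy=4,interpolation=cv2.INTER_CUBIC)
cv2.imwrite('pics/z4.png',a)
for nm,i in(('s',g),('t',f)):
  for c in blobs(i,(5,150,120),(20,255,255)): print(nm,cv2.boundingRect(c))
```

```text
200 218 [422.38889667 313.28392931]
s (189, 220, 29, 14)
s (387, 158, 23, 17)
t (144, 322, 21, 29)
```

View pics/z4.png

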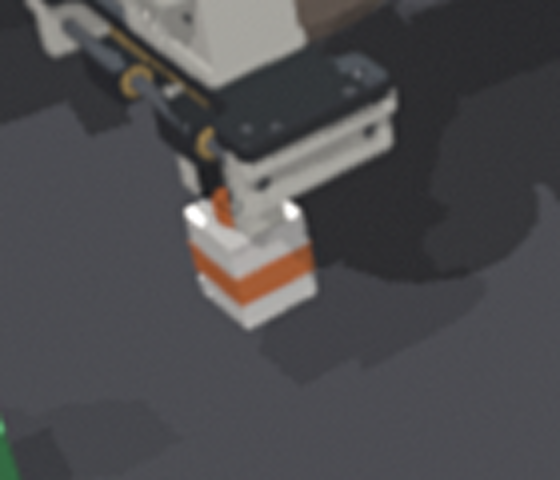

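The bottle is held by its cap: the fingertips at about (255,225) sit on top of the white body. That disagrees with the assumed tip height, so I'll check tip_reach and the bottle's height.

Run:
```python
from m import *
print(arm.tip_reach)
g=grab('scene');f=grab('top')
for z in(.0,.05,.075,.1,.12): print(z,proj(g,(.455,-.160,z)).round(1))
```

```text
0.022
0.0 [211.  264.6]
0.05 [207.5 247.5]
0.075 [205.7 238.6]
0.1 [203.8 229.4]
0.12 [202.2 221.8]
```

Run:
```python
from m import *
g=grab('scene')
u0,v0=140,158
a=np.radians(10.7)
for d in(.014,.021):
  for z in(.127,.14,.152,.16): 
    p=np.array([.455+d*np.cos(a),-.161+d*np.sin(a),z]);print(d,z,((proj(g,p)-[u0,v0])*4).round())
b=np.radians(10.7)
for sx,sy in((1,1),(1,-1),(-1,-1)):
  for z in(.1,.152):
    p=np.array([.455+.021*(sx*np.cos(b)-sy*np.sin(b)),-.16+.021*(sx*np.sin(b)+sy*np.cos(b)),z]);print('corner',sx,sy,z,((proj(g,p)-[u0,v0])*4).round())
```

```text
0.014 0.127 [260. 258.]
0.014 0.14 [256. 238.]
0.014 0.152 [253. 219.]
0.014 0.16 [250. 206.]
0.021 0.127 [268. 265.]
0.021 0.14 [264. 245.]
0.021 0.152 [261. 226.]
0.021 0.16 [258. 213.]
corner 1 1 0.1 [313. 287.]
corner 1 1 0.152 [299. 206.]
corner 1 -1 0.1 [243. 325.]
corner 1 -1 0.152 [225. 244.]
corner -1 -1 0.1 [197. 284.]
corner -1 -1 0.152 [179. 204.]
```

Call:
{"name": "apply_moves", "arguments": {
  "commands": [
    [[1,0.04,0.08,0,0],[1,0.08,0.17,0,0],[1,0.08,0.17,0,0],[1,0.08,0.17,0,0],[1,0.08,0.17,0,0],[1,0.08,0.17,0,0],[1,0.04,0.17,0,0],[1,0,0,0,0],[1,0,0,0,0]]
  ]
}}

```text
t: 4.6
eef_pos: [0.5511, 0.0594, 0.1487]
ee_rot: [3.14, -0.0, -1.383]
force: [0.1, -0.2, -1.6]
width: 0.0263
gripper_force: 20.0
```

Run:
```python
from m import *
s=arm.get_state();print(s['eef_pos'],s['ee_rot'],s['width'])
g=grab('scene')
a=cv2.resize(g['image'][150:270,260:400],None,fx=5,fy=5,interpolation=cv2.INTER_CUBIC)
cv2.imwrite('pics/z5.png',a)
P=s['eef_pos'];b=np.radians(10.7)
def pr(n,p):print(n,((proj(g,p)-[260,150])*5).round())
R=np.array([[np.cos(b),-np.sin(b)],[np.sin(b),np.cos(b)]]);O=np.array([.5465,.0805])
for x,y,z in((29.5,-60,0),(29.5,-60,55),(-29.5,-60,55),(29.5,97,45),(-29.5,97,45),(29.5,97,0),(22.5,55,59),(-22.5,55,59)):
  pr(('rack',x,y,z),[*(O+R@[x/1e3,y/1e3]),z/1e3])
for x in(-21,21):
 for y in(-21,21):
  for z in(0,52):pr(('bot',x,y,z),[*(P[:2]+R@[x/1e3,y/1e3]),P[2]-.0498+z/1e3])
```

```text
[0.55110209 0.05938183 0.14870741] [ 3.14014752e+00 -2.89500257e-04 -1.38304465e+00] 0.026317156682118415
('rack', 29.5, -60, 0) [285. 592.]
('rack', 29.5, -60, 55) [284. 497.]
('rack', -29.5, -60, 55) [190. 428.]
('rack', 29.5, 97, 45) [545. 350.]
('rack', -29.5, 97, 45) [451. 289.]
('rack', 29.5, 97, 0) [539. 426.]
('rack', 22.5, 55, 59) [468. 360.]
('rack', -22.5, 55, 59) [396. 312.]
('bot', -21, -21, 0) [233. 340.]
('bot', -21, -21, 52) [230. 241.]
('bot', -21, 21, 0) [307. 297.]
('bot', -21, 21, 52) [307. 198.]
('bot', 21, -21, 0) [301. 389.]
('bot', 21, -21, 52) [300. 288.]
('bot', 21, 21, 0) [376. 344.]
('bot', 21, 21, 52) [378. 244.]
```

View pics/z5.png

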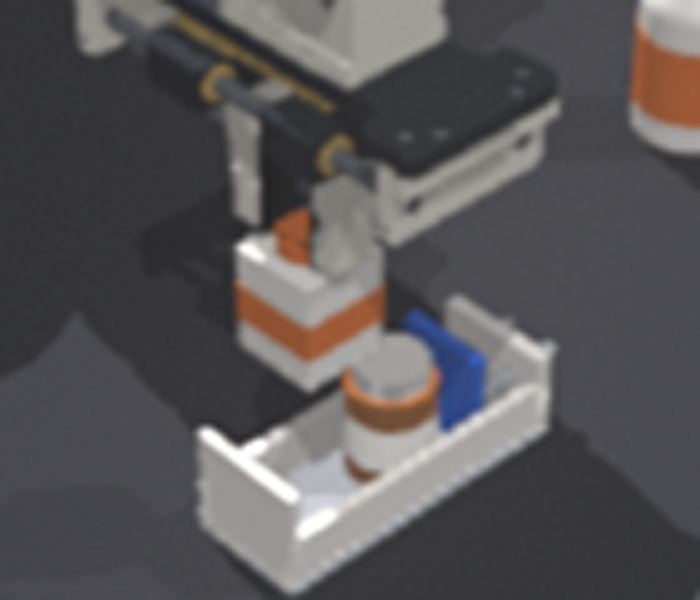

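The held bottle's near bottom corner is at (310,392) and the rack's near corner at (293,595). Both are shifted about 9 px from prediction, so they line up relative to each other. The jar is at (390,400), clear of the bottle. Lowering now.

Call:
{"name": "apply_moves", "arguments": {
  "commands": [
    [[1,0,0,-0.1,0],[1,0,0,-0.1,0],[1,0,0,-0.1,0],[1,0,0,-0.06,0],[1,0,0,-0.05,0],[1,0,0,-0.03,0],[1,0,0,-0.02,0],[1,0,0,0,0],[1,0,0,0,0]]
  ]
}}

```text
t: 5.55
eef_pos: [0.5517, 0.0589, 0.0579]
ee_rot: [-3.141, 0.0, -1.385]
force: [0.9, 0.3, -1.1]
width: 0.0267
gripper_force: 20.0
```

Call:
{"name": "apply_moves", "arguments": {
  "commands": [
    [[1,0,0,-0.008,0],[1,0,0,0,0]]
  ]
}}

```text
t: 5.75
eef_pos: [0.5515, 0.0589, 0.0561]
ee_rot: [-3.141, 0.0, -1.385]
force: [-0.1, 0.3, -1.2]
width: 0.0263
gripper_force: 20.0
```

Call:
{"name": "apply_moves", "arguments": {
  "commands": [
    [[1,0,0,-0.006,0],[1,0,0,0,0],[1,0,0,-0.003,0],[1,0,0,0,0]]
  ]
}}

```text
t: 6.15
eef_pos: [0.5523, 0.0589, 0.0551]
ee_rot: [-3.14, -0.0, -1.384]
force: [-0.5, -1.4, 7.4]
width: 0.0267
gripper_force: 20.0
```

Call:
{"name": "apply_moves", "arguments": {
  "commands": [
    [[-0.2,0,0,0,0],[-0.2,0,0,0,0],[-0.2,0,0,0,0],[-0.2,0,0,0,0],[-0.2,0,0,0.1,0],[-0.2,0,0,0.2,0],[-0.2,0,0,0.2,0]]
  ]
}}

```text
t: 6.85
eef_pos: [0.5507, 0.0585, 0.1545]
ee_rot: [3.139, -0.001, -1.385]
force: [0.5, -0.1, 0.2]
width: 0.0525
gripper_force: 0.0
```

Run:
```python
from m import *
s=arm.get_state();print(s['eef_pos'],s['q'],s['width'],s['force'])
```

```text
[0.55065088 0.05845015 0.1544691 ] [ 4.59417453e-01  2.15511365e-01 -3.48588159e-01 -5.09729032e-05
 -1.00916207e+00 -2.73303711e-01] 0.05246678200766314 [ 0.52997493 -0.0674796   0.22454812]
```

Call:
{"name": "apply_moves", "arguments": {
  "commands": [
    [[1,-0.05,-0.18,0,0.044],[1,-0.05,-0.18,0,0.044],[1,-0.05,-0.18,0,0.044],[1,-0.05,-0.18,0,0.044],[1,-0.05,-0.18,0,0.044],[1,-0.05,-0.18,0,0.044],[1,-0.05,-0.18,0,0.044],[1,-0.05,-0.18,0,0.044],[1,0,0,-0.1,0.044],[1,0,0,-0.2,0.045],[1,0,0,-0.15,0],[1,0,0,0,0]]
  ],
  "force": 20
}}

```text
t: 8.05
eef_pos: [0.4681, -0.2289, 0.0604]
ee_rot: [-3.14, 0.007, -0.001]
force: [-0.8, -0.1, -0.4]
width: 0.0006
gripper_force: 0.0
```

Call:
{"name": "apply_moves", "arguments": {
  "commands": [
    [[1,0,0,-0.02,0],[1,0,0,0,0],[1,0,0,-0.02,0],[1,0,0,0,0]]
  ]
}}

```text
t: 8.45
eef_pos: [0.4718, -0.2292, 0.0567]
ee_rot: [3.142, -0.001, 0.001]
force: [-0.6, -0.0, 0.3]
width: 0.0004
gripper_force: 0.0
```

Run:
```python
from m import *
g=grab('scene')
s=arm.get_state();P=s['eef_pos'];print(P,s['force'],s['width'])
u,v=proj(g,P).astype(int);u0,v0=u-60,v-55
a=cv2.resize(g['image'][v0:v0+110,u0:u0+140],None,fx=5,fy=5,interpolation=cv2.INTER_CUBIC);cv2.imwrite('pics/z6.png',a)
for z in(0,.01,.02,.03,.04,.05,.06):print(z,((proj(g,[P[0],P[1],z])-[u0,v0])*5+2).round())
```

```text
[ 0.47175141 -0.22920008  0.05670004] [ 0.51473763 -0.87950784 -0.26102995] 0.0005494132723554391
0 [328. 376.]
0.01 [324. 359.]
0.02 [320. 343.]
0.03 [315. 325.]
0.04 [310. 308.]
0.05 [306. 291.]
0.06 [301. 273.]
```

View pics/z6.png

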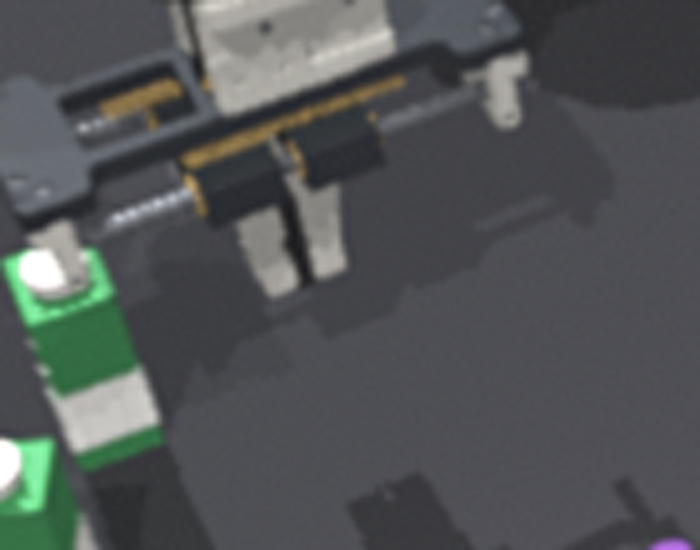

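The fingertips at about (272,297) and (330,275) project to z ≈ 0.052–0.058. The nominal value is 0.035, so the fingers are about 2 cm shorter than stated. I'll measure that with a gentle touch on free bench.

Call:
{"name": "apply_moves", "arguments": {
  "commands": [
    [[1,0,0.2,0,0],[1,0,0.2,0,0],[1,0,0.2,0,0],[1,0,0.05,0,0],[1,0,0,-0.08,0],[1,0,0,-0.07,0],[1,0,0,0,0]]
  ]
}}

```text
t: 9.2
eef_pos: [0.4704, -0.0993, 0.0251]
ee_rot: [3.141, 0.002, 0.001]
force: [-0.6, -0.1, -0.2]
width: 0.0003
gripper_force: 0.0
```

Call:
{"name": "apply_moves", "arguments": {
  "commands": [
    [[1,0,0,-0.01,0],[1,0,0,-0.01,0],[1,0,0,-0.01,0],[1,0,0,-0.01,0],[1,0,0,0,0]]
  ]
}}

```text
t: 9.7
eef_pos: [0.4713, -0.0994, 0.018]
ee_rot: [-3.142, 0.0, 0.0]
force: [0.1, 0.1, 0.5]
width: 0.0005
gripper_force: 0.0
```

Call:
{"name": "apply_moves", "arguments": {
  "commands": [
    [[1,0,0,-0.01,0],[1,0,0,-0.01,0],[1,0,0,-0.01,0],[1,0,0,-0.01,0],[1,0,0,0,0]]
  ]
}}

```text
t: 10.2
eef_pos: [0.4711, -0.0993, 0.0097]
ee_rot: [3.141, 0.001, 0.001]
force: [1.0, 0.8, 0.6]
width: 0.0007
gripper_force: 0.0
```

Call:
{"name": "apply_moves", "arguments": {
  "commands": [
    [[1,0,0,-0.01,0],[1,0,0,-0.005,0],[1,0,0,0,0]]
  ]
}}

```text
t: 10.5
eef_pos: [0.4713, -0.0992, 0.0069]
ee_rot: [3.142, 0.0, 0.001]
force: [-0.6, -0.3, -0.1]
width: 0.0003
gripper_force: 0.0
```

Call:
{"name": "apply_moves", "arguments": {
  "commands": [
    [[1,0,0,-0.01,0],[1,0,0,0,0]]
  ]
}}

```text
t: 10.7
eef_pos: [0.4712, -0.0993, 0.0049]
ee_rot: [3.142, 0.0, 0.001]
force: [-0.5, -0.7, 0.3]
width: 0.0006
gripper_force: 0.0
```

Call:
{"name": "apply_moves", "arguments": {
  "commands": [
    [[1,0,0,-0.01,0],[1,0,0,0,0]]
  ]
}}

```text
t: 10.9
eef_pos: [0.4712, -0.0993, 0.0028]
ee_rot: [3.142, 0.0, 0.001]
force: [-0.2, -0.0, -0.1]
width: 0.0004
gripper_force: 0.0
```

Call:
{"name": "apply_moves", "arguments": {
  "commands": [
    [[1,0,0,-0.01,0],[1,0,0,0,0]]
  ]
}}

```text
t: 11.1
eef_pos: [0.4712, -0.0993, 0.0008]
ee_rot: [3.142, 0.0, 0.001]
force: [0.7, -0.4, -0.3]
width: 0.0004
gripper_force: 0.0
```

Call:
{"name": "apply_moves", "arguments": {
  "commands": [
    [[1,0,0,-0.006,0],[1,0,0,0,0]]
  ]
}}

```text
t: 11.3
eef_pos: [0.4713, -0.0992, -0.0003]
ee_rot: [3.142, 0.0, 0.001]
force: [0.1, -0.0, -0.6]
width: 0.0002
gripper_force: 0.0
```

Call:
{"name": "apply_moves", "arguments": {
  "commands": [
    [[1,0,0,-0.006,0],[1,0,0,0,0]]
  ]
}}

```text
t: 11.5
eef_pos: [0.4713, -0.0992, -0.0015]
ee_rot: [3.142, 0.0, 0.001]
force: [0.3, -0.0, -0.4]
width: 0.0002
gripper_force: 0.0
```

Call:
{"name": "apply_moves", "arguments": {
  "commands": [
    [[1,0,0,-0.006,0],[1,0,0,0,0]]
  ]
}}

```text
t: 11.7
eef_pos: [0.4713, -0.0992, -0.0027]
ee_rot: [3.142, 0.0, 0.001]
force: [0.0, 0.3, -0.3]
width: 0.0006
gripper_force: 0.0
```

Call:
{"name": "apply_moves", "arguments": {
  "commands": [
    [[1,0,0,-0.006,0],[1,0,0,0,0]]
  ]
}}

```text
t: 11.9
eef_pos: [0.4713, -0.0992, -0.0039]
ee_rot: [3.142, 0.0, 0.001]
force: [-0.3, -0.4, -0.3]
width: 0.0005
gripper_force: 0.0
```

Call:
{"name": "apply_moves", "arguments": {
  "commands": [
    [[1,0,0,-0.006,0],[1,0,0,0,0]]
  ]
}}

```text
t: 12.1
eef_pos: [0.4713, -0.0993, -0.0051]
ee_rot: [3.142, 0.0, 0.001]
force: [0.2, 0.5, -0.7]
width: 0.0003
gripper_force: 0.0
```

Call:
{"name": "apply_moves", "arguments": {
  "commands": [
    [[1,0,0,-0.006,0],[1,0,0,0,0]]
  ]
}}

```text
t: 12.3
eef_pos: [0.4714, -0.0992, -0.0058]
ee_rot: [3.141, -0.0, 0.001]
force: [-1.5, 1.1, 6.3]
width: 0.0005
gripper_force: 3.0
```

The bench touch came at TCP z = -0.0055, so the tips sit 5.5 mm above the read TCP, not 22 mm below it; I'll use that from here on.

The last item has to push the tall cartridge above the 55 mm end wall. So the order from the fixed end will be bottle, cartridge, jar. That means taking the bottle out again, this time gripped by its body.

Call:
{"name": "apply_moves", "arguments": {
  "commands": [
    [[-1,0,0,0.2,0],[-1,0,0,0.2,-0.045],[-1,0,0,0.2,-0.045],[-1,0,0,0.2,-0.045],[-1,0.08,0.158,0,-0.045],[-1,0.08,0.158,0,-0.045],[-1,0.08,0.158,0,-0.045],[-1,0.08,0.158,0,-0.045],[-1,0.08,0.158,0,-0.045],[-1,0,0,0,-0.045],[-1,0,0,0,-0.036],[-1,0,0,0,0]]
  ],
  "force": 30
}}

```text
t: 13.5
eef_pos: [0.5512, 0.059, 0.1535]
ee_rot: [3.141, -0.0, -1.386]
force: [-0.4, -0.9, -0.0]
width: 0.0864
gripper_force: 0.0
```

Call:
{"name": "apply_moves", "arguments": {
  "commands": [
    [[-1,0,0,-0.2,0],[-1,0,0,-0.2,0],[-1,0,0,-0.15,0],[-1,0,0,-0.075,0],[-1,0,0,0,0],[1,0,0,0,0],[1,0,0,0,0],[1,0,0,0,0],[1,0,0,0,0],[1,0,0,0,0],[1,0,0,0,0],[1,0,0,0,0]]
  ]
}}

```text
t: 14.7
eef_pos: [0.5515, 0.0588, 0.0291]
ee_rot: [-3.141, 0.0, -1.385]
force: [0.5, 0.7, 2.9]
width: 0.042
gripper_force: 30.0
```

Call:
{"name": "apply_moves", "arguments": {
  "commands": [
    [[1,0,0,0,0],[1,0,0,0,0]]
  ]
}}

```text
t: 14.9
eef_pos: [0.5516, 0.0588, 0.0291]
ee_rot: [-3.141, 0.0, -1.385]
force: [-1.3, -0.1, 3.7]
width: 0.0419
gripper_force: 30.0
```

Call:
{"name": "apply_moves", "arguments": {
  "commands": [
    [[1,0,0,0.1,0],[1,0,0,0.2,0],[1,0,0,0.2,0],[1,-0.1,-0.17,0,0],[1,-0.1,-0.17,0,0],[1,-0.1,-0.17,0,0],[1,-0.1,-0.17,0,0],[1,0,0,-0.2,0],[1,0,0,-0.2,0],[1,0,0,-0.09,0],[1,0,0,-0.025,0],[1,0,0,0,0]]
  ]
}}

```text
t: 16.1
eef_pos: [0.4705, -0.0775, 0.0255]
ee_rot: [3.139, -0.0, -1.385]
force: [0.7, 0.4, -1.1]
width: 0.0418
gripper_force: 30.0
```

Call:
{"name": "apply_moves", "arguments": {
  "commands": [
    [[1,0,0,-0.007,0],[1,0,0,0,0],[-0.2,0,0,0,0],[-0.2,0,0,0,0],[-0.2,0,0,0.1,0],[-1,0,0,0.2,0],[-1,0,0,0.2,0],[-1,0,0,0.2,0],[-1,0,0,0,0]]
  ]
}}

```text
t: 17.0
eef_pos: [0.4748, -0.077, 0.1704]
ee_rot: [-3.131, -0.001, -1.384]
force: [1.0, 0.2, -0.8]
width: 0.0788
gripper_force: 0.0
```

Call:
{"name": "apply_moves", "arguments": {
  "commands": [
    [[-1,0,-0.2,0,-0.03],[-1,-0.04,-0.2,0,-0.029],[-1,-0.04,-0.2,0,0],[-1,-0.027,-0.2,0,0],[-1,0,-0.2,0,0],[-1,0,-0.1875,0,0],[-1,0,0,0,0],[-1,0,0,0,0]]
  ]
}}

```text
t: 17.8
eef_pos: [0.4494, -0.3154, 0.164]
ee_rot: [3.141, 0.0, -1.572]
force: [0.3, 0.6, 0.0]
width: 0.0875
gripper_force: 0.0
```

Run:
```python
from m import *
s=arm.get_state();print(s['eef_pos'],s['ee_rot'],s['width'])
g=grab('scene');f=grab('top')
for c in blobs(g,(45,80,40),(85,255,255)): print('green',cv2.boundingRect(c))
for c in blobs(g,(5,150,120),(20,255,255)): print('or',cv2.boundingRect(c))
print('bottle pred cap',proj(g,(.4705,-.0775,.06)))
# green vertical edge direction of the near cartridge
cv2.imwrite('pics/z7.png',cv2.resize(g['image'][200:350,60:240],None,fx=4,fy=4,interpolation=cv2.INTER_CUBIC))
for x in(-21,21):
 for y in(-17,17): print(x,y,((proj(g,(.449+x/1e3,-.315+y/1e3,.085))-[60,200])*4+1.5).round(),((proj(g,(.449+x/1e3,-.315+y/1e3,0))-[60,200])*4+1.5).round())
```

```text
[ 0.44940863 -0.31539445  0.16397111] [ 3.14087587e+00  3.94430996e-04 -1.57237296e+00] 0.08747246041173615
green (114, 326, 26, 15)
green (102, 294, 32, 31)
green (133, 293, 18, 8)
green (118, 253, 27, 33)
green (0, 68, 5, 12)
green (201, 37, 11, 15)
green (0, 11, 14, 35)
or (236, 247, 27, 12)
or (242, 231, 12, 10)
or (387, 158, 23, 17)
bottle pred cap [245.96914752 234.11067123]
-21 -17 [231. 235.] [275. 354.]
-21 17 [300. 209.] [339. 328.]
21 -17 [256. 287.] [299. 406.]
21 17 [326. 260.] [365. 379.]
```

View pics/z7.png

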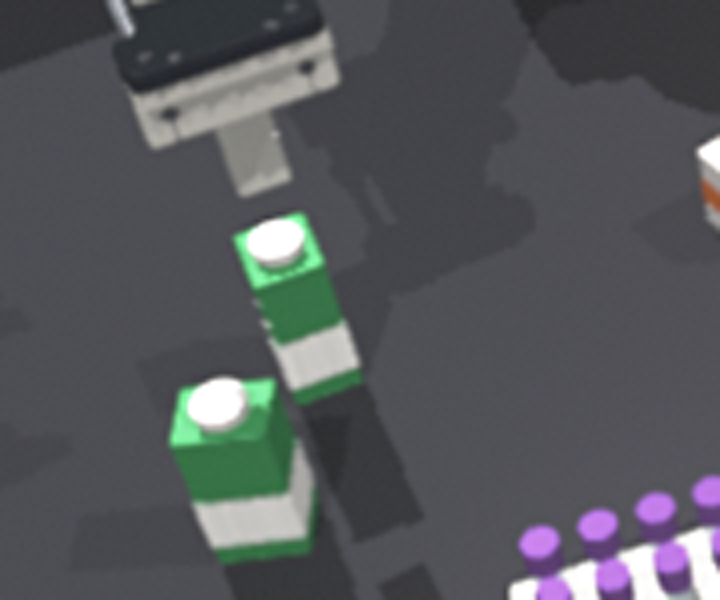

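The cartridge's top corners appear at (235,237), (305,213), (257,288) and (325,262), within a few pixels of prediction, so the grasp is square. The look-alike at (225,420) stands clear.

Call:
{"name": "apply_moves", "arguments": {
  "commands": [
    [[-1,0,0,-0.15,0],[-1,0,0,-0.15,0],[-1,0,0,-0.15,0],[-1,0,0,-0.0975,0],[-1,0,0,0,0],[1,0,0,0,0],[1,0,0,0,0],[1,0,0,0,0],[1,0,0,0,0],[1,0,0,0,0],[1,0,0,0,0],[1,0,0,0,0]]
  ]
}}

```text
t: 19.1
eef_pos: [0.4499, -0.3148, 0.0551]
ee_rot: [-3.142, -0.0, -1.57]
force: [-1.4, 0.4, 2.3]
width: 0.0424
gripper_force: 29.5
```

Call:
{"name": "apply_moves", "arguments": {
  "commands": [
    [[1,0,0,0,0],[1,0,0,0,0]]
  ]
}}

```text
t: 19.3
eef_pos: [0.4499, -0.3149, 0.0551]
ee_rot: [3.142, -0.0, -1.57]
force: [-1.3, 0.6, 2.1]
width: 0.0423
gripper_force: 29.5
```

Call:
{"name": "apply_moves", "arguments": {
  "commands": [
    [[1,0,0,0.1,0],[1,0,0,0.2,0],[1,0,0,0.2,0],[1,0,0.1,0,0],[1,0.05,0.2,0,0],[1,0.05,0.2,0,0],[1,0.05,0.2,0,0.01],[1,0.05,0.2,0,0.01],[1,0.05,0.2,0,0.01],[1,0.05,0.2,0,0.01],[1,0.05,0.2,0,0.01],[1,0.05,0.2,0,0.0094]]
  ]
}}

```text
t: 20.5
eef_pos: [0.5298, 0.027, 0.1547]
ee_rot: [3.141, 0.0, -1.382]
force: [0.9, -0.8, -1.0]
width: 0.0422
gripper_force: 29.5
```

Call:
{"name": "apply_moves", "arguments": {
  "commands": [
    [[1,0.1,0.19,0,0],[1,0.0,0.0,0,0],[1,0,0,0,0]]
  ]
}}

```text
t: 20.8
eef_pos: [0.5497, 0.0642, 0.1541]
ee_rot: [3.14, -0.0, -1.382]
force: [-0.3, -0.1, -0.9]
width: 0.0422
gripper_force: 29.5
```

Call:
{"name": "apply_moves", "arguments": {
  "commands": [
    [[1,0.004,0,-0.1,0],[1,0,0,-0.1,0],[1,0,0,-0.1,0],[1,0,0,-0.08,0],[1,0,0,-0.05,0],[1,0,0,-0.025,0],[1,0,0,0,0],[1,0,0,0,0]]
  ]
}}

```text
t: 21.6
eef_pos: [0.5509, 0.0629, 0.0641]
ee_rot: [-3.141, 0.0, -1.384]
force: [3.8, -0.7, -1.8]
width: 0.0424
gripper_force: 29.6
```

Call:
{"name": "apply_moves", "arguments": {
  "commands": [
    [[1,0,0,-0.008,0],[1,0,0,0,0]]
  ]
}}

```text
t: 21.8
eef_pos: [0.5509, 0.0632, 0.0625]
ee_rot: [-3.141, 0.0, -1.384]
force: [4.5, 0.2, -0.6]
width: 0.0422
gripper_force: 29.6
```

Call:
{"name": "apply_moves", "arguments": {
  "commands": [
    [[1,0.006,0,-0.005,0],[1,0,0,0,0]]
  ]
}}

```text
t: 22.0
eef_pos: [0.5512, 0.0629, 0.0609]
ee_rot: [3.14, -0.0, -1.384]
force: [1.5, 0.2, -0.9]
width: 0.0425
gripper_force: 29.7
```

Call:
{"name": "apply_moves", "arguments": {
  "commands": [
    [[1,0,0,-0.004,0],[1,0,0,0,0]]
  ]
}}

```text
t: 22.2
eef_pos: [0.5512, 0.063, 0.0601]
ee_rot: [3.14, -0.0, -1.384]
force: [0.1, -0.6, -1.8]
width: 0.0427
gripper_force: 29.7
```

Call:
{"name": "apply_moves", "arguments": {
  "commands": [
    [[1,-0.004,0.02,-0.001,0],[1,-0.004,0.02,0,0],[1,0,0,0,0]]
  ]
}}

```text
t: 22.5
eef_pos: [0.55, 0.0717, 0.0603]
ee_rot: [3.141, -0.0, -1.383]
force: [0.0, -0.1, -0.8]
width: 0.0417
gripper_force: 29.7
```

Call:
{"name": "apply_moves", "arguments": {
  "commands": [
    [[1,-0.002,0.01,0,0],[1,0,0,0,0]]
  ]
}}

```text
t: 22.7
eef_pos: [0.5498, 0.0734, 0.0603]
ee_rot: [3.141, -0.0, -1.383]
force: [0.5, 0.0, -1.8]
width: 0.0423
gripper_force: 29.7
```

Call:
{"name": "apply_moves", "arguments": {
  "commands": [
    [[1,-0.002,0.01,0,0],[1,0,0,0,0]]
  ]
}}

```text
t: 22.9
eef_pos: [0.5495, 0.0754, 0.0603]
ee_rot: [3.142, 0.0, -1.384]
force: [0.0, -0.4, -2.1]
width: 0.0423
gripper_force: 29.7
```

Call:
{"name": "apply_moves", "arguments": {
  "commands": [
    [[1,-0.002,0.01,0,0],[1,0,0,0,0]]
  ]
}}

```text
t: 23.1
eef_pos: [0.5492, 0.0774, 0.0604]
ee_rot: [-3.142, 0.0, -1.383]
force: [0.2, -0.6, -2.1]
width: 0.0418
gripper_force: 29.7
```

Call:
{"name": "apply_moves", "arguments": {
  "commands": [
    [[1,-0.001,0.006,0,0],[1,0,0,0,0]]
  ]
}}

```text
t: 23.3
eef_pos: [0.549, 0.0786, 0.0604]
ee_rot: [-3.142, 0.0, -1.383]
force: [-0.6, -0.8, -1.4]
width: 0.0424
gripper_force: 29.7
```

Call:
{"name": "apply_moves", "arguments": {
  "commands": [
    [[1,-0.001,0.006,0,0],[1,0,0,0,0]]
  ]
}}

```text
t: 23.5
eef_pos: [0.5488, 0.0797, 0.0604]
ee_rot: [3.142, 0.0, -1.383]
force: [-0.4, 0.1, -1.4]
width: 0.042
gripper_force: 29.7
```

Call:
{"name": "apply_moves", "arguments": {
  "commands": [
    [[1,-0.001,0.006,0,0],[1,0,0,0,0]]
  ]
}}

```text
t: 23.7
eef_pos: [0.5486, 0.0805, 0.0605]
ee_rot: [3.141, -0.001, -1.383]
force: [0.4, -4.6, -0.4]
width: 0.0423
gripper_force: 29.7
```

Call:
{"name": "apply_moves", "arguments": {
  "commands": [
    [[0.9,0,0,-0.002,0],[-0.2,0,0,0,0],[-0.2,0,0,0,0],[-0.2,0,0,0,0],[-0.2,0,0,0.1,0],[-0.2,0,0,0.2,0],[-0.2,0,0,0.2,0],[-1,0,0,0,0]]
  ]
}}

```text
t: 24.5
eef_pos: [0.552, 0.0822, 0.1659]
ee_rot: [-3.132, 0.002, -1.382]
force: [0.5, 1.0, -0.6]
width: 0.0565
gripper_force: 0.0
```

Run:
```python
from m import *
s=arm.get_state();print(s['eef_pos'],s['ee_rot'],s['width'],s['force'])
g=grab('scene')
cv2.imwrite('pics/z8.png',cv2.resize(g['image'][170:280,230:390],None,fx=5,fy=5,interpolation=cv2.INTER_CUBIC))
```

```text
[0.55196364 0.08223832 0.16586881] [-3.13176097e+00  1.58335180e-03 -1.38220503e+00] 0.056475624916423425 [ 0.53564815  0.95904965 -0.62082128]
```

View pics/z8.png

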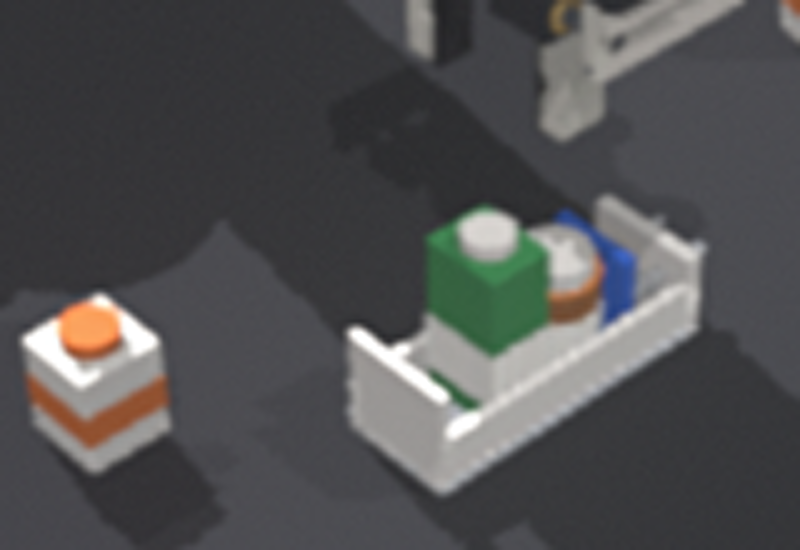

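The cartridge stands upright in the rack at (490,290), touching the jar at (565,270) with the blue plate behind it. The bottle is on the bench at (95,385). Now I'll fetch the bottle.

Call:
{"name": "apply_moves", "arguments": {
  "commands": [
    [[-1,-0.08,-0.16,0,0],[-1,-0.08,-0.16,0,0],[-1,-0.08,-0.16,0,0],[-1,-0.08,-0.16,0,0],[-1,-0.0725,-0.15,0,0],[-1,0,0,-0.2,0],[-1,0,0,-0.2,0],[-1,0,0,-0.2,0],[-1,0,0,-0.0775,0],[-1,0,0,0,0],[-1,0,0,0,0]]
  ],
  "force": 45
}}

```text
t: 25.65
eef_pos: [0.4701, -0.0771, 0.0244]
ee_rot: [3.141, -0.0, -1.383]
force: [0.4, -0.1, 0.0]
width: 0.0876
gripper_force: 0.0
```

Call:
{"name": "apply_moves", "arguments": {
  "commands": [
    [[1,0,0,0,0],[1,0,0,0,0],[1,0,0,0,0],[1,0,0,0,0],[1,0,0,0,0],[1,0,0,0,0],[1,0,0,0,0],[1,0,0,0,0],[1,0,0,0,0]]
  ]
}}

```text
t: 26.55
eef_pos: [0.4703, -0.0771, 0.0246]
ee_rot: [-3.141, -0.0, -1.383]
force: [0.2, 0.3, 3.1]
width: 0.0412
gripper_force: 45.0
```

Call:
{"name": "apply_moves", "arguments": {
  "commands": [
    [[1,0,0,0.1,0],[1,0,0,0.2,0],[1,0,0,0.2,0],[1,0.1,0.14,0.05,0],[1,0.1,0.14,0,0],[1,0.1,0.14,0,0],[1,0.135,0.14,0,0],[1,0,0,0,0],[1,0,0,-0.15,0],[1,0,0,-0.1,0],[1,0,0,0,0],[1,0,0,0,0]]
  ]
}}

```text
t: 27.75
eef_pos: [0.5567, 0.0346, 0.0844]
ee_rot: [3.14, -0.001, -1.383]
force: [0.1, -0.8, -1.1]
width: 0.0415
gripper_force: 45.0
```

Run:
```python
from m import *
s=arm.get_state();print(s['eef_pos'],s['ee_rot'],s['width'],s['force'])
g=grab('scene')
cv2.imwrite('pics/z9.png',cv2.resize(g['image'][160:270,270:400],None,fx=5,fy=5,interpolation=cv2.INTER_CUBIC))
```

```text
[0.55674624 0.03458793 0.0843794 ] [ 3.14014071e+00 -5.03151752e-04 -1.38338798e+00] 0.041517783632450025 [ 0.07501408 -0.77974749 -1.1351185 ]
```

View pics/z9.png

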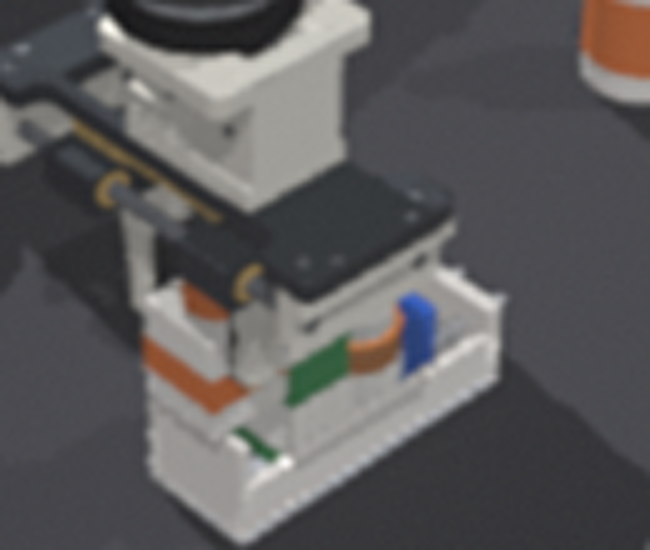

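The bottle is held over the fixed end at (200,380), with its base just above the end wall. The cartridge, jar and plate stand in line to the right. Now I'll push along the row.

Call:
{"name": "apply_moves", "arguments": {
  "commands": [
    [[1,-0.002,0.0123,0,0],[1,-0.0024,0.0123,0,0],[1,0,0,0,0]]
  ]
}}

```text
t: 28.1
eef_pos: [0.5566, 0.04, 0.0853]
ee_rot: [-3.14, -0.0, -1.383]
force: [1.2, -1.9, -0.3]
width: 0.0422
gripper_force: 45.0
```

Call:
{"name": "apply_moves", "arguments": {
  "commands": [
    [[1,-0.0019,0.0098,0,0],[1,0,0,0,0]]
  ]
}}

```text
t: 28.3
eef_pos: [0.5561, 0.0413, 0.0851]
ee_rot: [-3.141, -0.001, -1.383]
force: [1.4, -5.7, 1.7]
width: 0.0417
gripper_force: 45.0
```

Call:
{"name": "apply_moves", "arguments": {
  "commands": [
    [[1,-0.0019,0.0098,0,0],[1,0,0,0,0]]
  ]
}}

```text
t: 28.5
eef_pos: [0.5557, 0.0431, 0.085]
ee_rot: [-3.141, -0.001, -1.383]
force: [1.2, -5.9, 1.5]
width: 0.0416
gripper_force: 45.0
```

Call:
{"name": "apply_moves", "arguments": {
  "commands": [
    [[1,-0.0019,0.0098,0,0],[1,0,0,0,0]]
  ]
}}

```text
t: 28.7
eef_pos: [0.5553, 0.045, 0.0849]
ee_rot: [-3.141, -0.001, -1.383]
force: [1.8, -7.0, 0.9]
width: 0.0416
gripper_force: 45.0
```

Call:
{"name": "apply_moves", "arguments": {
  "commands": [
    [[1,-0.0019,0.0098,0,0],[1,-0.0019,0.0098,0,0],[1,0,0,0,0]]
  ]
}}

```text
t: 29.0
eef_pos: [0.5545, 0.0488, 0.0849]
ee_rot: [-3.142, -0.001, -1.383]
force: [1.8, -6.4, 2.3]
width: 0.0414
gripper_force: 45.0
```

Run:
```python
from m import *
s=arm.get_state();print(s['eef_pos'],s['ee_rot'],s['width'],s['force'])
g=grab('scene')
cv2.imwrite('pics/z10.png',cv2.resize(g['image'][190:270,280:390],None,fx=7,fy=7,interpolation=cv2.INTER_CUBIC))
hsv=cv2.cvtColor(g['image'],cv2.COLOR_BGR2HSV)[190:270,280:390];m=cv2.inRange(hsv,(45,80,40),(85,255,255))
for c in cv2.findContours(m,cv2.RETR_EXTERNAL,cv2.CHAIN_APPROX_NONE)[0]: print(cv2.contourArea(c),cv2.boundingRect(c),cv2.approxPolyDP(c,1.5,True).reshape(-1,2).tolist())
```

```text
[0.55447211 0.04875823 0.08492919] [-3.14157625e+00 -1.23305307e-03 -1.38322876e+00] 0.041429010594707466 [ 1.77952377 -6.42323202  2.28185922]
6.0 (41, 54, 7, 6) [[41, 54], [47, 59]]
47.5 (51, 36, 11, 12) [[61, 36], [54, 40], [51, 47], [61, 42]]
```

Call:
{"name": "apply_moves", "arguments": {
  "commands": [
    [[1,-0.0015,0.0075,0,0],[1,0,0,-0.015,0],[1,0,0,0,0]]
  ]
}}

```text
t: 29.35
eef_pos: [0.5543, 0.0501, 0.0818]
ee_rot: [-3.141, -0.001, -1.383]
force: [1.1, -7.2, 1.3]
width: 0.0411
gripper_force: 45.0
```

Call:
{"name": "apply_moves", "arguments": {
  "commands": [
    [[1,0,0,-0.01,0],[1,0,0,0,0]]
  ]
}}

```text
t: 29.55
eef_pos: [0.5543, 0.0501, 0.0799]
ee_rot: [-3.141, -0.001, -1.383]
force: [2.6, -6.8, 1.7]
width: 0.0416
gripper_force: 45.0
```

Call:
{"name": "apply_moves", "arguments": {
  "commands": [
    [[1,0,0,-0.01,0],[1,0,0,0,0]]
  ]
}}

```text
t: 29.75
eef_pos: [0.5543, 0.0501, 0.0779]
ee_rot: [-3.141, -0.001, -1.383]
force: [1.5, -8.3, 1.3]
width: 0.0415
gripper_force: 45.0
```

Call:
{"name": "apply_moves", "arguments": {
  "commands": [
    [[1,0,0,-0.01,0],[1,0,0,0,0]]
  ]
}}

```text
t: 29.95
eef_pos: [0.5543, 0.05, 0.0759]
ee_rot: [-3.141, -0.001, -1.383]
force: [2.9, -7.5, 1.2]
width: 0.0418
gripper_force: 45.0
```

Call:
{"name": "apply_moves", "arguments": {
  "commands": [
    [[1,0,0,-0.025,0],[1,0,0,-0.025,0],[1,0,0,0,0]]
  ]
}}

```text
t: 30.25
eef_pos: [0.5541, 0.05, 0.0654]
ee_rot: [3.141, -0.001, -1.384]
force: [1.6, -6.3, -0.4]
width: 0.0416
gripper_force: 45.0
```

Call:
{"name": "apply_moves", "arguments": {
  "commands": [
    [[1,0,0,-0.025,0],[1,0,0,-0.015,0],[1,0,0,0,0]]
  ]
}}

```text
t: 30.55
eef_pos: [0.5541, 0.0501, 0.0575]
ee_rot: [3.141, -0.001, -1.384]
force: [1.6, -6.6, -0.2]
width: 0.0418
gripper_force: 45.0
```

Call:
{"name": "apply_moves", "arguments": {
  "commands": [
    [[1,0,0,-0.02,0],[1,0,0,-0.02,0],[1,0,0,0,0]]
  ]
}}

```text
t: 30.85
eef_pos: [0.5541, 0.0501, 0.0494]
ee_rot: [3.141, -0.001, -1.384]
force: [2.4, -6.3, -0.2]
width: 0.0416
gripper_force: 45.0
```

Call:
{"name": "apply_moves", "arguments": {
  "commands": [
    [[1,0.0014,-0.0074,0,0],[1,0,0,0,0]]
  ]
}}

```text
t: 31.05
eef_pos: [0.554, 0.0491, 0.0494]
ee_rot: [3.141, -0.0, -1.384]
force: [1.2, -5.3, -1.1]
width: 0.0415
gripper_force: 45.0
```

Call:
{"name": "apply_moves", "arguments": {
  "commands": [
    [[-0.2,0,0,0,0],[-0.2,0,0,0,0],[-0.2,0,0,0,0],[-0.2,0,0,0,0]]
  ],
  "force": 20
}}

```text
t: 31.45
eef_pos: [0.5544, 0.05, 0.0495]
ee_rot: [-3.141, 0.0, -1.383]
force: [-0.5, -0.8, -0.2]
width: 0.052
gripper_force: 0.0
```

```bash
cat > chk.py <<'E'
from m import *
s=arm.get_state();print(s['eef_pos'],s['width'],s['force'])
g=grab('scene')
for c in blobs(g,(5,150,120),(20,255,255),5): print('or',cv2.boundingRect(c))
for c in blobs(g,(100,150,60),(125,255,255),5): print('blue',cv2.boundingRect(c))
for c in blobs(g,(45,80,40),(85,255,255),5): print('green',cv2.boundingRect(c))
b=np.radians(10.7);R=np.array([[np.cos(b),-np.sin(b)],[np.sin(b),np.cos(b)]]);C=np.array([.5487,.0803])+R@[0,-.030]
for zb in(.005,.025):
  print('bottle zb',zb,'cap',proj(g,[*C,zb+.06]).round(1),'band near corner base',proj(g,[*(C+R@[.021,-.021]),zb+.02]).round(1))
E
python3 chk.py
```

```text
[0.55437312 0.04996758 0.04953403] 0.052037713080986744 [-0.45753905 -0.76292483 -0.23236122]
or (319, 245, 5, 5)
or (313, 228, 8, 6)
or (387, 158, 23, 17)
blue (509, 156, 97, 87)
blue (396, 129, 12, 9)
blue (535, 51, 47, 24)
green (114, 325, 26, 16)
green (102, 295, 32, 30)
green (0, 68, 5, 12)
green (15, 51, 13, 24)
green (0, 10, 17, 36)
bottle zb 0.005 cap [318.3 233. ] band near corner base [317.8 256.5]
bottle zb 0.025 cap [318.2 225.8] band near corner base [317.7 249.6]
```

Call:
{"name": "apply_moves", "arguments": {
  "commands": [
    [[-0.2,0,0,0.063,0],[-0.2,0,0,0.063,0],[-0.2,0,0,0,0],[1,0,0,0,0],[1,0,0,0,0],[1,0,0,0,0],[1,0,0,0,0],[1,0,0,0,0],[1,0,0,0,0]]
  ]
}}

```text
t: 32.4
eef_pos: [0.554, 0.0495, 0.0744]
ee_rot: [3.141, -0.0, -1.384]
force: [-0.3, 0.1, -1.1]
width: 0.0262
gripper_force: 20.0
```

```bash
python3 chk.py
```

```text
[0.55399912 0.04948338 0.07436043] 0.026186335956530887 [-0.27939077  0.05636317 -1.0762613 ]
or (319, 240, 12, 10)
or (312, 224, 7, 10)
or (387, 158, 23, 17)
blue (354, 220, 5, 12)
blue (509, 156, 97, 87)
blue (396, 129, 12, 9)
blue (534, 51, 48, 24)
green (114, 325, 26, 16)
green (102, 295, 32, 30)
green (333, 231, 9, 6)
green (0, 68, 5, 12)
green (15, 51, 13, 24)
green (0, 10, 17, 36)
bottle zb 0.005 cap [318.3 233. ] band near corner base [317.8 256.5]
bottle zb 0.025 cap [318.2 225.8] band near corner base [317.7 249.6]
```

The cap grip reads 26 mm, so the bottle stayed clamped at about 25 mm height. Pressing it down.

Call:
{"name": "apply_moves", "arguments": {
  "commands": [
    [[1,0,0,-0.02,0],[1,0,0,-0.02,0],[1,0,0,-0.02,0],[1,0,0,0,0]]
  ]
}}

```text
t: 32.85
eef_pos: [0.5556, 0.0498, 0.0634]
ee_rot: [-3.139, -0.0, -1.383]
force: [1.3, -1.9, 2.9]
width: 0.026
gripper_force: 20.0
```

Call:
{"name": "apply_moves", "arguments": {
  "commands": [
    [[1,0,0,-0.015,0],[1,0,0,-0.01,0],[1,0,0,0,0]]
  ]
}}

```text
t: 33.15
eef_pos: [0.5557, 0.0498, 0.0588]
ee_rot: [-3.139, -0.0, -1.383]
force: [0.2, -0.4, 6.4]
width: 0.0259
gripper_force: 20.0
```

Call:
{"name": "apply_moves", "arguments": {
  "commands": [
    [[1,0,0,-0.008,0],[1,0,0,0,0]]
  ]
}}

```text
t: 33.35
eef_pos: [0.5556, 0.0498, 0.0573]
ee_rot: [-3.139, -0.0, -1.383]
force: [-0.9, -0.9, 8.3]
width: 0.0261
gripper_force: 20.0
```

Call:
{"name": "apply_moves", "arguments": {
  "commands": [
    [[1,0,0,-0.008,0],[1,0,0,0,0]]
  ]
}}

```text
t: 33.55
eef_pos: [0.5557, 0.0498, 0.0561]
ee_rot: [-3.139, -0.0, -1.383]
force: [-2.2, 0.1, 13.0]
width: 0.0259
gripper_force: 20.0
```

Call:
{"name": "apply_moves", "arguments": {
  "commands": [
    [[1,0,0,-0.006,0],[1,0,0,0,0]]
  ]
}}

```text
t: 33.75
eef_pos: [0.5557, 0.0498, 0.0559]
ee_rot: [-3.138, -0.0, -1.382]
force: [-5.9, -0.1, 22.9]
width: 0.0264
gripper_force: 20.0
```

Call:
{"name": "apply_moves", "arguments": {
  "commands": [
    [[1,0,0,-0.005,0],[1,0,0,0,0]]
  ]
}}

```text
t: 33.95
eef_pos: [0.5558, 0.0497, 0.0554]
ee_rot: [-3.138, -0.001, -1.382]
force: [-7.3, -0.7, 25.7]
width: 0.0267
gripper_force: 20.0
```

Call:
{"name": "apply_moves", "arguments": {
  "commands": [
    [[1,0,0,0.012,0],[-0.2,0,0,0,0],[-0.2,0,0,0,0],[-0.2,0,0,0,0],[-0.2,0,0,0.1,0],[1,0,0,0.05,0],[1,0,0,0,0],[1,0,0,0,0],[1,0,0,0,0],[1,0,0,0,0],[1,0,0,0,0],[1,0,0,0,0]]
  ]
}}

```text
t: 35.15
eef_pos: [0.5541, 0.0496, 0.0844]
ee_rot: [3.141, -0.0, -1.384]
force: [0.1, -0.2, -0.9]
width: 0.0032
gripper_force: 0.0
```

Call:
{"name": "apply_moves", "arguments": {
  "commands": [
    [[1,0,0,-0.05,0],[1,0,0,-0.045,0],[1,0,0,0,0]]
  ]
}}

```text
t: 35.45
eef_pos: [0.553, 0.0492, 0.0637]
ee_rot: [3.139, -0.0, -1.384]
force: [0.5, 0.2, -0.5]
width: 0.0003
gripper_force: 0.0
```

Call:
{"name": "apply_moves", "arguments": {
  "commands": [
    [[1,0,0,-0.01,0],[1,0,0,0,0]]
  ]
}}

```text
t: 35.65
eef_pos: [0.5542, 0.0496, 0.0634]
ee_rot: [3.141, -0.0, -1.383]
force: [0.0, -0.3, -0.7]
width: 0.0007
gripper_force: 0.0
```

Call:
{"name": "apply_moves", "arguments": {
  "commands": [
    [[1,0,0,-0.008,0],[1,0,0,0,0]]
  ]
}}

```text
t: 35.85
eef_pos: [0.5543, 0.0496, 0.0621]
ee_rot: [-3.141, 0.0, -1.384]
force: [-0.1, -1.3, 1.1]
width: 0.0002
gripper_force: 0.0
```

Call:
{"name": "apply_moves", "arguments": {
  "commands": [
    [[1,0,0,-0.006,0],[1,0,0,0,0]]
  ]
}}

```text
t: 36.05
eef_pos: [0.5543, 0.0496, 0.0608]
ee_rot: [-3.142, 0.0, -1.384]
force: [1.1, 0.3, -0.1]
width: 0.0007
gripper_force: 0.0
```

Call:
{"name": "apply_moves", "arguments": {
  "commands": [
    [[1,0,0,-0.005,0],[1,0,0,0,0]]
  ]
}}

```text
t: 36.25
eef_pos: [0.5542, 0.0496, 0.0598]
ee_rot: [3.141, -0.0, -1.383]
force: [-0.4, -1.1, 0.1]
width: 0.0004
gripper_force: 0.0
```

Call:
{"name": "apply_moves", "arguments": {
  "commands": [
    [[1,0,0,-0.004,0],[1,0,0,0,0]]
  ]
}}

```text
t: 36.45
eef_pos: [0.5544, 0.0496, 0.0593]
ee_rot: [-3.141, -0.0, -1.383]
force: [-0.1, -0.3, 3.2]
width: 0.0002
gripper_force: 1.2
```

Contact at TCP z = 0.0595 puts the cap top at 65 mm, so the bottle is fully down. Checking the cartridge the same way: its cap should touch at about 0.0915.

Call:
{"name": "apply_moves", "arguments": {
  "commands": [
    [[1,0,0,-0.004,0],[1,0,0,0,0],[1,0,0,0.1,0],[1,0,0,0.1,0],[1,0,0,0.02,0],[1,-0.018,0.1,0,0],[1,-0.018,0.093,0,0],[1,0,0,0,0],[1,0,0,-0.03,0],[1,0,0,-0.015,0],[1,0,0,0,0]]
  ]
}}

```text
t: 37.55
eef_pos: [0.5465, 0.0874, 0.0922]
ee_rot: [3.14, -0.0, -1.384]
force: [0.9, -0.0, -0.2]
width: 0.0001
gripper_force: 0.0
```

Call:
{"name": "apply_moves", "arguments": {
  "commands": [
    [[1,0,0,-0.006,0],[1,0,0,0,0]]
  ]
}}

```text
t: 37.75
eef_pos: [0.547, 0.0878, 0.0918]
ee_rot: [3.141, -0.0, -1.384]
force: [0.4, 0.4, -0.3]
width: 0.0006
gripper_force: 0.0
```

Call:
{"name": "apply_moves", "arguments": {
  "commands": [
    [[1,0,0,-0.005,0],[1,0,0,0,0]]
  ]
}}

```text
t: 37.95
eef_pos: [0.5473, 0.0881, 0.0912]
ee_rot: [-3.141, -0.0, -1.384]
force: [0.7, -0.3, 1.4]
width: 0.0003
gripper_force: 0.5
```

The cartridge is down too. Retreat, then check the row in the images by numbers.

Call:
{"name": "apply_moves", "arguments": {
  "commands": [
    [[1,0,0,0.2,0],[1,0,0,0.2,0],[1,0,0,0.2,0],[1,-0.1,-0.2,0,0],[1,-0.1,-0.2,0,0],[1,0,-0.24,0,0],[1,0,-0.24,0,0],[1,0,-0.24,0,0],[1,0,0,0,0]]
  ]
}}

```text
t: 38.85
eef_pos: [0.5063, -0.1402, 0.211]
ee_rot: [3.141, -0.0, -1.388]
force: [0.7, 0.4, -0.9]
width: 0.0008
gripper_force: 0.0
```

Run:
```python
from m import *
print(arm.get_state()['eef_pos'])
b=np.radians(10.7);R=np.array([[np.cos(b),-np.sin(b)],[np.sin(b),np.cos(b)]]);O=np.array([.5487,.0803])-R@[0,-.004]
for n in('top','scene'):
    f=grab(n)
    for nm,Y,z in(('bottlecap',-34,.065),('cartcap',4,.097),('jarlid',42,.065),('plate top',67,.059)):
        u,v=proj(f,[*(O+R@[0,Y/1e3]),z]);print(n,nm,'pred',round(u,1),round(v,1))
    h=cv2.cvtColor(f['image'],cv2.COLOR_BGR2HSV);u,v=proj(f,[*O,.06]).astype(int);x0,y0=u-50,v-45
    for nm,lo,hi in(('orange',(5,150,120),(20,255,255)),('green',(45,80,40),(85,255,255)),('blue',(100,150,60),(125,255,255)),('white',(0,0,215),(180,40,255))):
        m=cv2.inRange(h[y0:y0+90,x0:x0+100],lo,hi)
        for c in cv2.findContours(m,cv2.RETR_LIST,cv2.CHAIN_APPROX_NONE)[0]:
            if cv2.contourArea(c)>15:
                (a,bb),rr=cv2.minEnclosingCircle(c);bx=cv2.boundingRect(c);print('  ',nm,cv2.contourArea(c),(bx[0]+x0,bx[1]+y0)+bx[2:])
    if n=='top':
        for nm,box in(('tube',(385,160,100,60)),('beaker',(240,140,45,50)),('wash',(115,315,60,50))):
            x,y,w,hh=box;print(nm,np.abs(f['image'][y:y+hh,x:x+w].astype(int)-cv2.imread('pics/top0.png')[y:y+hh,x:x+w]).mean().round(2))
```

```text
[ 0.5062839  -0.1402126   0.21100515]
top bottlecap pred 307.8 261.5
top cartcap pred 288.0 265.2
top jarlid pred 270.8 269.0
top plate top pred 259.0 271.5
   orange 105.0 (np.int64(303), np.int64(255), 12, 12)
   green 164.0 (np.int64(282), np.int64(259), 16, 16)
   green 327.5 (np.int64(280), np.int64(255), 21, 23)
   blue 54.5 (np.int64(257), np.int64(262), 9, 18)
   white 160.5 (np.int64(264), np.int64(262), 15, 16)
   white 86.5 (np.int64(284), np.int64(261), 12, 12)
   white 66.5 (np.int64(241), np.int64(260), 11, 22)
   white 269.0 (np.int64(251), np.int64(246), 74, 27)
tube 5.22
beaker 17.18
wash 0.71
scene bottlecap pred 318.3 233.0
scene cartcap pred 331.5 213.4
scene jarlid pred 344.0 217.4
scene plate top pred 352.0 214.6
   orange 77.5 (np.int64(313), np.int64(230), 11, 11)
   green 331.0 (np.int64(318), np.int64(212), 24, 25)
   blue 44.5 (np.int64(350), np.int64(214), 9, 18)
   white 120.0 (np.int64(300), np.int64(233), 31, 18)
   white 21.0 (np.int64(326), np.int64(212), 9, 4)
   white 47.5 (np.int64(351), np.int64(210), 21, 13)
```

Run:
```python
from m import *
g=grab('scene');a=cv2.imread('pics/scene0.png');b=g['image']
for nm,(x,y,w,h) in(('beaker',(390,255,55,55)),('tube',(180,305,110,80)),('wash',(380,125,38,60))):
    A=cv2.Canny(a[y:y+h,x:x+w],60,150);B=cv2.Canny(b[y:y+h,x:x+w],60,150)
    (dx,dy),r=cv2.phaseCorrelate(A.astype(np.float32),B.astype(np.float32));print(nm,round(dx,2),round(dy,2),round(r,2))
```

```text
beaker -0.33 0.0 0.65
tube -0.04 -0.02 0.68
wash -0.11 -0.09 1.0
```

Bystanders haven't moved, and the row is seated and clamped.

```bash
python3 -c "
from station import arm
print(arm.job_done())"
```

```text
the job is handed in; nothing more can be done
None
```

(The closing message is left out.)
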